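# Crank a block tight in the stores' clamping fixture

## Robot

A 6-joint arm with a two-finger parallel gripper is mounted at the origin on the work surface. World frame = base frame: x ahead of the robot, y to its left, z up, the work surface at z = 0. Lengths are in mm, angles in rad, forces in N, time in s.
With the tool pointing down it reaches from about 400 to 925 mm from the base axis. Payload 12.5 kg.
Tool frame: the origin (TCP) lies at the very end of the fingers, on their centre line; the grasp point (between the pads) lies env.grip_point_offset behind it (env.grip_point_offset is the distance from the TCP to the grasp point, in mm); y points along the fingers, z is the direction in which the jaws open and shut, and the axes are right-handed (so a half turn about y gives the same grasp; the last joint's range is limited). The gripper opens to 95 mm and grips with 3 to 60 N. Pads are 20 mm wide; open, the fingers measure 119 mm over their backs; the gripper's body (75 mm by 180 mm) begins 59 mm behind the grasp point.
Start: joints at [1.192, 0.491, 1.559, -0, 1.092, -0.106], TCP at [168.375, 601.911, 214.661] pointing down, gripper open.
Joint ranges: [-3.1, 3.1], [-0.84, 2.19], [0.05, 2.79], [-1.13, 4.28], [0.06, 2.93], [-2.69, 2.69]. Speed limits (rad/s): [2.22, 2.22, 2.79, 3.14, 3.14, 3.14].

## Interface

Orientations are given as [roll, pitch, yaw] about the fixed x, y, z axes, in that order (R = Rz(yaw) Ry(pitch) Rx(roll)).
In Python, from cell import readout, read_camera, env, nets gives the robot as it stands.
- The arm moves only by the tool apply_moves, never from a script. Its argument "increments" is a list of rows, each a list of 3 entries, a list of its own where there are three numbers: the shift along the tool's x, y, z in cm, then the turn, a rotation vector about the tool's x, y, z in degrees, then the finger opening in cm, from 0 to 9.51. A call has exactly 5 rows; each row shifts and turns the pose as measured when the row begins, along the tool's axes as they then stand; what a row does not reach is not made up. A row lasts 1/8 s, in which the tool goes at most 62.5 mm and 10.7 degrees, less where a joint would pass 70% of its speed; a pose out of reach is approached as far as the arm can. A call with a gripper value outside its range is refused whole. The fingers move at their own pace and stop on an object; the grip force is fixed at half the most. Time passes only in rows, so rows that do not move let the fingers close, or fill a call up. It gives the time, the measured TCP pose, the force and the opening at its end, in the units of the state.
- readout.state(): the state, without advancing time (a new reading comes with each control period).
- read_camera(name): name is "scene" or "top" or "wrist"; returns a dict with "img" (384x512x3 uint8, red, green, blue), "vfov" (degrees; the focal length in pixels is half the picture's height over the tangent of half this angle, whatever the lens; pixels are square), "cx", "cy" (the principal point, pixels), "distortion" ([k1, k2, p1, p2, k3] as OpenCV has them; the pictures are not rectified), "rvec" (rotation vector, rad) and "tvec" (3), from world to camera coordinates, as OpenCV has them; the wrist camera has in their place "mount" (4x4, takes a point from camera to tool coordinates, whose origin is the TCP and whose axes are the tool frame's). Camera axes: x right, y down, z forward; pixel columns grow to the right and rows downward; lengths in mm; the calibration is good to about 2 mm. A picture is of the moment at which its call begins: read the wrist's pose just before it. There is no depth.
- env.job_done(): hands the job in, once; it reports no verdict.
Trained networks look in a picture, given as the dict that the camera call returned (one of the last four; its "shot" number tells which), for a name from the list of things; names that differ only in an ending like _2 or _b are one class to them, and where a whole thing is asked for, a point or a joint stands for the part that bears it (a point fixed in the world has none). Each returns a list of dicts, best first, with "confidence" (0 to 1); they miss things now and then, are a little off and sometimes report something else, mostly with a low value. They report only what shows in the picture. A call takes as long as a camera call.
- nets.look_for(picture, thing): "point" ([x, y, z] in mm, in the coordinates of the camera as it stood for that picture, good to about 4 mm: the middle of the surface that is visible of it).
- nets.mark_of(picture, thing): "point" ([x, y, z] in mm, in the coordinates of the camera as it stood for that picture, good to about 4 mm: a listed point, or the origin of a listed thing).
The state is a dict: "t": time; "joints": joint angles; "qvel": joint speeds; "tau": joint torques, N m; "eef_pos": TCP position; "tcp_rot": TCP orientation; "ft_force": force on the tool from outside, world axes, zero at the start; "moment": the same for the moment, N m; "opening": opening from 0.0 (shut) to 1.0 (fully open).
Only numpy, scipy, OpenCV 4.12 (cv2) and the standard library are available. Lean on these libraries where they do the work, as an engineer would, in place of code of your own. Each camera call takes 0.05 s, during which the arm holds its last target. There are 200 camera calls.

## Task

Fit the loose crank onto the square shaft end on top of the green clamping fixture, fully down, and wind it clockwise (seen from above) for several turns until the moving jaw has pushed the metal block against the far stop and bites. Nip it up by about a fifth of a turn past that bite, no tighter, then let go, leaving the crank on the shaft. Turn the shaft only with the crank and leave the other things on the bench where they are.

Things in the scene. Friction and masses are not known exactly. Their poses are not given: they have to be found in the camera images.
- crank_hub (a point): centre of the loose crank's dark square hub, 36 x 36 mm, 40 mm tall, standing upright on the bench; this point is 20 mm above its underside. x runs along the arm to the knob, z up; hub sides are parallel to x and y. The sides facing +y and -y are free for fingers. In the underside is a square socket 17.5 mm wide, 24 mm deep, sides parallel to the hub's. Crank about 0.33 kg
- crank: the same loose crank, origin at the centre of the hub's underside. The arm (16 mm wide, spanning 12 to 20 mm above the underside) leaves the hub towards +x; a short tail with a round counterweight (28 mm across) reaches 56 mm towards -x
- crank_knob (a point): middle of the crank's orange knob, an upright cylinder 24 mm across that spins freely on its own axis, 60 mm from the hub's axis; it spans 23 to 70 mm above the hub's underside, this point is at 46.5 mm. The arm's top lies 20 mm above the hub's underside, so hold the knob at its middle or higher
- screw: square steel shaft end on the fixture's gearbox, with a round collar 42 mm across. Origin on the shaft axis at the collar's top, 88 mm above the bench, where the fitted hub's underside rests. The square is 16 mm wide, sides parallel to this x and y, 22 mm tall, the last 5 mm tapering to 10 mm. The crank fits any of four ways round, with up to 5 degrees of play
- shaft_top (a point): centre of the top of the square shaft end, 22 mm above the collar. Clockwise from above moves the jaw away from the gearbox, 12 mm per turn. Idle, turning takes about 0.6 N m (10 N at the knob) and stays where left. The bite comes 2.5 to 3.6 turns from the start; past it the torque rises about 0.13 N m per 30 degrees (2.1 N at the knob)
- vice: the fixed clamping fixture: green gearbox 90 x 80 mm, 85 mm tall, and a green bed (90 mm wide, top 30 mm above the bench) that runs from it along this x to 295 mm. Origin on the bench under the shaft axis, z up
- jaw: the steel jaw that slides along the fixture's x on the bed, 40 mm long, 70 mm wide, up to 76 mm above the bench, with a slightly springy black pad on its front. Origin on the bench plane, 112 mm behind the pad's front face; its axes are the fixture's; it moves with the shaft
- jaw_face (a point): centre of the front face of the jaw's pad when the pad is not pressed in, 50 mm above the bench; moves with the jaw
- block: the loose metal block to be clamped, 46 mm along the fixture's x, 50 mm wide, 40 mm tall, 0.35 to 0.7 kg, on the bed between jaw and far stop (dark steel block with a brass bolt head, bolted down at a place not measured, 5 to 35 mm beyond the block). Origin at the centre of its underside
- bush: bystander, to be left alone: a brass flanged bush, 60 mm across the flange, 45 mm tall, standing on the bench; origin at the centre of its underside
- bearing: bystander, to be left alone: a steel bearing ring, 62 mm across, 18 mm tall, lying on the bench; origin at the centre of its underside
- spanner: bystander, to be left alone: a spanner 180 mm long lying on the bench; origin at the centre of its underside
- oil: bystander, to be left alone: a yellow oil bottle, 60 mm across, 150 mm tall, standing; origin at the centre of its underside
- carton: bystander, to be left alone: a closed cardboard carton 110 x 150 x 70 mm; origin at the centre of its underside
- tin: bystander, to be left alone: a metal tin, 70 mm across, 90 mm tall, standing; origin at the centre of its underside
- binbox: bystander, to be left alone: a small blue open bin of steel stock, 150 x 110 x 75 mm; origin at the centre of its underside

How it is judged (in metres and radians):
On the way, in this order (a step that is already met when the one before it is completed fails the run):
1. the crank sits fully down on the square shaft end, the jaw not yet wound (horizontal distance between crank_hub and screw below 0.004 m and z of crank_hub in the frame of screw between 0.015 and 0.0255 m and angle between crank_hub's own z axis and vertical below 0.15 rad and distance of jaw_face from where it was at the start of the episode below 0.004 m), for 0.2 s.
2. the crank, still fully on the square, has wound the jaw forward by one and a half turns (18 mm) (horizontal distance between crank_hub and screw below 0.004 m and z of crank_hub in the frame of screw between 0.015 and 0.0255 m and angle between crank_hub's own z axis and vertical below 0.15 rad and distance of jaw_face from where it was at the start of the episode above 0.018 m), for 0.1 s.
At the end, for the whole second after the job is handed in: The block is clamped upright against the stop with 60 to 270 N (about 30 to 120 degrees past the bite), nothing moves any more, and the crank is left on the square shaft end: within 4 mm of its axis, its underside within 5.5 mm of the collar, upright to 0.15 rad (horizontal distance between crank_hub and screw below 0.004 m and z of crank_hub in the frame of screw between 0.015 and 0.0255 m and angle between crank_hub's own z axis and vertical below 0.15 rad and contact force between jaw and block between 60 and 270 N and linear speed of block below 0.01 m/s and angle between block's own z axis and vertical below 0.1 rad and linear speed of jaw below 0.003 m/s); the robot touches nothing.
It fails at once if the clamp is overtightened: more than 320 N on the block (contact force between jaw and block above 320 N).
It fails at once if the fingers turn or push the shaft or the jaw instead of using the crank (contact force between the fingers and screw above 5 N or contact force between the fingers and jaw above 5 N).
It fails at once if a bystander on the bench is shifted by more than 30 mm (distance of any of bush, bearing, spanner, oil, carton, tin, binbox from where it was at the start of the episode above 0.03 m).
It also fails if it takes over 72 s, if anything falls off the work surface, if the arm or the gripper's body presses on something with over 40 N, if the wrist force passes 120 N, or if a joint passes its speed limit or range.

## Working session

There is one attempt and no reset: what is moved stays moved. The work goes in short steps, Python scripts to look and compute and a tool call to move; the robot and the scene stay as the last step left them, time stands still between calls to the robot, and variables do not carry over. Pictures are saved under pics/ and viewed, about 8 in all and at most 12, crops included, and the job is handed in when it is done.

Besides the shell and the picture viewer there is one more tool, called after "Request:" by a JSON object that holds its "api" and its "payload", one argument or row to a line. apply_moves: Moves the arm, as the interface text tells. Its arguments: {"type":"object","properties":{"increments":{"type":"array"}},"required":["increments"]}

```bash
mkdir -p pics; ls; cat > h.py <<'E'
import numpy as np, cv2
from scipy.spatial.transform import Rotation as R
from cell import readout, read_camera, env, nets
def tool():
    s=readout.state(); T=np.eye(4); T[:3,:3]=R.from_euler('xyz',s['tcp_rot']).as_matrix(); T[:3,3]=s['eef_pos']; return s,T
def shot(name,save=None):
    s,T=tool(); p=read_camera(name)
    if name=='wrist': W=T@np.array(p['mount'])
    else:
        A=np.eye(4);A[:3,:3]=cv2.Rodrigues(np.array(p['rvec'],float))[0];A[:3,3]=np.ravel(p['tvec']);W=np.linalg.inv(A)
    f=p['img'].shape[0]/2/np.tan(np.radians(p['vfov'])/2)
    K=np.array([[f,0,p['cx']],[0,f,p['cy']],[0,0,1]])
    if save: cv2.imwrite('pics/'+save,cv2.cvtColor(p['img'],cv2.COLOR_RGB2BGR))
    return p,W,K
def mark(p,W,n,fn='mark_of',k=1):
    return [(np.round((W@np.r_[d['point'],1])[:3],1).tolist(),round(d['confidence'],2)) for d in getattr(nets,fn)(p,n)[:k]]
def proj(P,p,W,K):
    V=np.linalg.inv(W); return cv2.projectPoints(np.atleast_2d(np.array(P,float)),cv2.Rodrigues(V[:3,:3])[0],V[:3,3],K,np.array(p['distortion'],float))[0][:,0]
def unproj(uv,z,p,W,K):
    n=cv2.undistortPoints(np.array([[uv]],float),K,np.array(p['distortion'],float))[0,0]
    d=W[:3,:3]@np.r_[n,1]; return W[:3,3]+d*(z-W[2,3])/d[2]
E
python3 - <<'E'
from h import *
s,T=tool(); print(s); print(T.round(3), env.grip_point_offset)
for c in ['scene','top']:
    p,W,K=shot(c,c+'0.png'); print(c,W[:3,3],K[0,0])
    for n in ['crank_hub','crank_knob','crank','screw','shaft_top','vice','jaw_face','block','bush','bearing','spanner','oil','carton','tin','binbox']:
        print(n,mark(p,W,n))
a=cv2.imread('pics/scene0.png');b=cv2.imread('pics/top0.png')
E
```

```text
pics
{'t': 0.0, 'joints': array([ 1.19242823e+00,  4.91565148e-01,  1.55948307e+00, -1.92210327e-05,
        1.09170576e+00, -1.05626527e-01]), 'qvel': array([ 0.00059255,  0.00170539, -0.00017415, -0.00055488,  0.00028713,
        0.00161638]), 'tau': array([ 1.92448519e-03, -6.12647510e+01, -2.58174008e+01,  6.92636962e-02,
        4.82207327e-02, -8.37184189e-05]), 'eef_pos': array([168.25890532, 601.65241458, 214.04670565]), 'tcp_rot': array([-1.57195297e+00,  1.05486057e-04, -2.72732756e-01]), 'ft_force': array([-0.04787698,  0.67967058,  0.2179387 ]), 'moment': array([-0.00851636,  0.06253067,  0.01527242]), 'opening': 1.0004472210770328}
[[ 9.63000e-01 -0.00000e+00  2.69000e-01  1.68259e+02]
 [-2.69000e-01 -1.00000e-03  9.63000e-01  6.01652e+02]
 [-0.00000e+00 -1.00000e+00 -1.00000e-03  2.14047e+02]
 [ 0.00000e+00  0.00000e+00  0.00000e+00  1.00000e+00]] 18.8
scene [1130.06832741 -661.64048636 1069.42895225] 397.77007738061627
crank_hub [([549.9, -300.2, 18.1], 0.9)]
crank_knob [([534.2, 32.2, 111.2], 0.7)]
crank [([547.7, -303.6, -5.4], 0.74)]
screw [([536.6, 29.1, 87.4], 0.4
[... 270 characters left out ...]
8.5, -2.1], 0.7)]
tin [([256.7, 335.6, 1.9], 0.87)]
binbox [([577.9, 508.1, 0.8], 0.93)]
top [ 3.20804276e+02 -4.05375028e-01  1.71493237e+03] 453.70328190731266
crank_hub [([546.2, -307.1, 20.2], 0.59)]
crank_knob [([565.6, 142.9, 44.5], 0.59)]
crank [([552.9, -302.9, -0.4], 0.7)]
screw [([537.6, 31.7, 86.5], 0.64)]
shaft_top [([746.2, -198.4, 1.5], 0.56)]
vice [([536.3, 32.5, 3.2], 0.85)]
jaw_face [([562.7, 142.6, 45.9], 0.69)]
block []
bush [([447.8, -186.3, 2.0], 0.5)]
bearing [([567.6, 179.4, 30.5], 0.65)]
spanner [([356.3, -373.3, 3.1], 0.75)]
oil [([605.6, -471.6, 1.0], 0.64)]
carton [([383.2, 475.0, -0.1], 0.86)]
tin [([260.4, 339.0, 0.3], 0.63)]
binbox [([580.1, 505.7, -0.1], 0.89)]
```

View pics/top0.png

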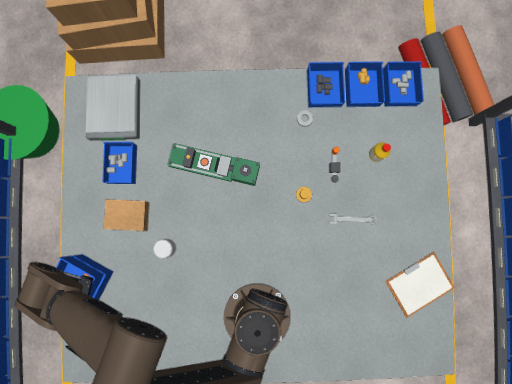

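View pics/scene0.png

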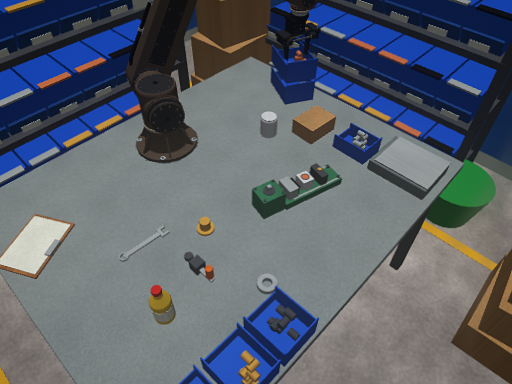

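The pictures agree with the nets: the crank is near (549,-304) with the knob towards +x, at top px (335,167) and (336,150). The shaft is near (537,31) with the fixture x at about 76°. I'll go over the shaft first for a wrist view, then to the crank.

Request:
{"api": "apply_moves", "payload": {
  "increments": [
    [[4.5,-0.8,-4.1],[0,0,0],9.5],
    [[4.5,-0.8,-4.1],[0,0,0],9.5],
    [[4.5,-0.8,-4.1],[0,0,0],9.5],
    [[4.5,-0.8,-4.1],[0,0,0],9.5],
    [[4.5,-0.8,-4.1],[0,0,0],9.5]
  ]
}}

```text
t: 2.22
eef_pos: [331.8, 340.5, 254.6]
tcp_rot: [-1.57, -0.001, -0.266]
ft_force: [1.6, 1.9, 0.7]
opening: 0.998
```

Request:
{"api": "apply_moves", "payload": {
  "increments": [
    [[4.5,-0.8,-4.1],[0,0,0],9.5],
    [[4.5,-0.8,-4.1],[0,0,0],9.5],
    [[4.5,-0.8,-4.1],[0,0,0],9.5],
    [[4.5,-0.8,-4.1],[0,0,0],9.5],
    [[0,0,0],[0,0,0],9.5]
  ]
}}

```text
t: 2.85
eef_pos: [465.4, 127.5, 288.8]
tcp_rot: [-1.568, -0.004, -0.271]
ft_force: [0.1, 0.7, 0.2]
opening: 0.996
```

```bash
python3 - <<'E'
from h import *
s,T=tool(); print(s['t'],T.round(3)); 
p,W,K=shot('wrist','w1.png'); print(np.array(p['mount']).round(2),K[0,0])
for n in ['screw','shaft_top','vice','jaw_face','block','jaw']: print(n,mark(p,W,n,k=2), 'look',mark(p,W,n,'look_for'))
print(proj([[537,31,110],[537,31,88]],p,W,K))
E
```

```text
2.85 [[ 9.63000e-01  5.00000e-03  2.68000e-01  4.65418e+02]
 [-2.68000e-01  1.00000e-03  9.63000e-01  1.27518e+02]
 [ 4.00000e-03 -1.00000e+00  3.00000e-03  2.88848e+02]
 [ 0.00000e+00  0.00000e+00  0.00000e+00  1.00000e+00]]
[[   0.      0.96    0.27  -74.55]
 [  -0.     -0.27    0.96 -169.82]
 [   1.     -0.      0.     -0.53]
 [   0.      0.      0.      1.  ]] 321.42259869817417
screw [([564.6, 138.8, 54.0], 0.69), ([541.4, 33.0, 87.6], 0.67)] look [([536.6, 36.8, 88.1], 0.85)]
shaft_top [([538.3, 28.8, 110.5], 0.81)] look [([533.7, 32.6, 88.8], 0.73)]
vice [([536.7, 31.8, -3.6], 0.85)] look [([546.2, 106.9, 49.8], 0.92)]
jaw_face [([566.4, 140.4, 52.0], 0.67)] look [([548.6, 118.0, 79.4], 0.56)]
block [([570.7, 181.5, 27.7], 0.9)] look [([564.9, 181.4, 68.5], 0.72)]
jaw [] look [([548.0, 113.2, 73.5], 0.69)]
[[189.82273071 251.04029841]
 [192.96436331 243.29980831]]
```

View pics/w1.png

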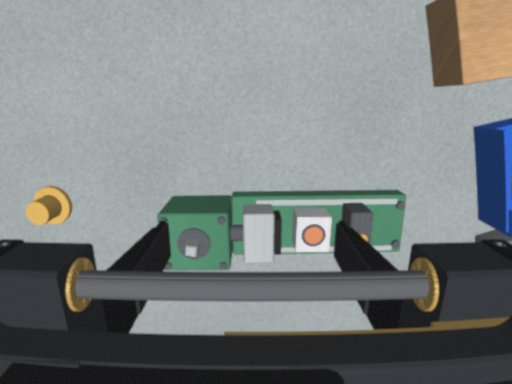

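Request:
{"api": "apply_moves", "payload": {
  "increments": [
    [[-1.4,2,-3.3],[0,0,0],9.5],
    [[-1.4,2,-3.3],[0,0,0],9.5],
    [[-1.4,2,-3.3],[0,0,0],9.5],
    [[-1.0,0,0],[0,0,0],9.5],
    [[0,0,0],[0,0,0],9.5]
  ]
}}

```text
t: 4.12
eef_pos: [386.2, 47.7, 226.9]
tcp_rot: [-1.568, -0.005, -0.265]
ft_force: [1.1, 0.3, 0.1]
opening: 0.996
```

```bash
python3 - <<'E'
from h import *
s,T=tool(); print(s['t'],T.round(3)[:3,3],s['joints'].round(2)); 
p,W,K=shot('wrist','w2.png')
for n in ['screw','shaft_top','vice','jaw_face','block']: print(n,mark(p,W,n,k=2))
print(proj([[537,31,110],[537,31,88]],p,W,K))
im=cv2.imread('pics/w2.png'); cv2.imwrite('pics/w2b.png',cv2.resize(im[60:285,60:360],None,fx=2.66,fy=2.66,interpolation=cv2.INTER_CUBIC))
E
```

```text
4.125 [386.171  47.708 226.878] [-0.05  0.13  2.08  0.    0.93 -1.36]
screw [([542.3, 33.4, 88.5], 0.74)]
shaft_top [([537.5, 31.8, -0.3], 0.63), ([535.7, 27.0, 108.7], 0.62)]
vice [([536.8, 31.8, -1.1], 0.97)]
jaw_face [([565.2, 142.0, 53.1], 0.69)]
block []
[[273.71920415 323.48529816]
 [272.40728216 310.8273725 ]]
```

View pics/w2b.png

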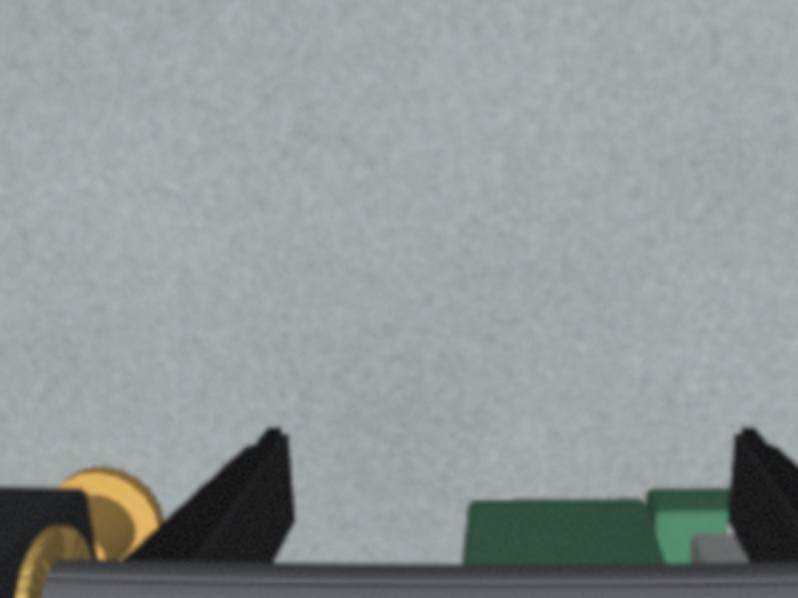

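I had the camera's direction reversed: image down is tool +x. The tool has to go forward, not back.

Request:
{"api": "apply_moves", "payload": {
  "increments": [
    [[5,0,1],[0,0,0],9.5],
    [[5,0,1],[0,0,0],9.5],
    [[5,0,1],[0,0,0],9.5],
    [[3,0,1],[0,0,0],9.5],
    [[0,0,0],[0,0,0],9.5]
  ]
}}

```text
t: 5.05
eef_pos: [577.3, 40.7, 227.2]
tcp_rot: [-1.568, -0.006, -0.262]
ft_force: [-0.4, 0.3, -0.3]
opening: 0.993
```

```bash
python3 - <<'E'
from h import *
s,T=tool(); print(s['t'],T.round(3)[:3,3],s['joints'].round(2)); 
p,W,K=shot('wrist','w3.png')
for n in ['screw','shaft_top','vice','jaw_face','block']: print(n,mark(p,W,n,k=2))
print(proj([[537,31,110],[537,31,88]],p,W,K))
im=cv2.imread('pics/w3.png'); cv2.imwrite('pics/w3b.png',cv2.resize(im[40:265,130:430],None,fx=2.66,fy=2.66,interpolation=cv2.INTER_CUBIC))
E
```

```text
5.05 [577.308  40.733 227.247] [-0.04  0.41  1.66  0.    1.06 -1.35]
screw []
shaft_top [([534.9, 28.4, 111.3], 0.6), ([568.2, 182.5, 29.4], 0.29)]
vice [([537.8, 31.3, -1.0], 0.57)]
jaw_face [([564.2, 141.0, 52.4], 0.84)]
block [([571.3, 178.7, 29.2], 0.61)]
[[229.54822035 147.65189634]
 [230.99316024 144.53134298]]
```

View pics/w3b.png

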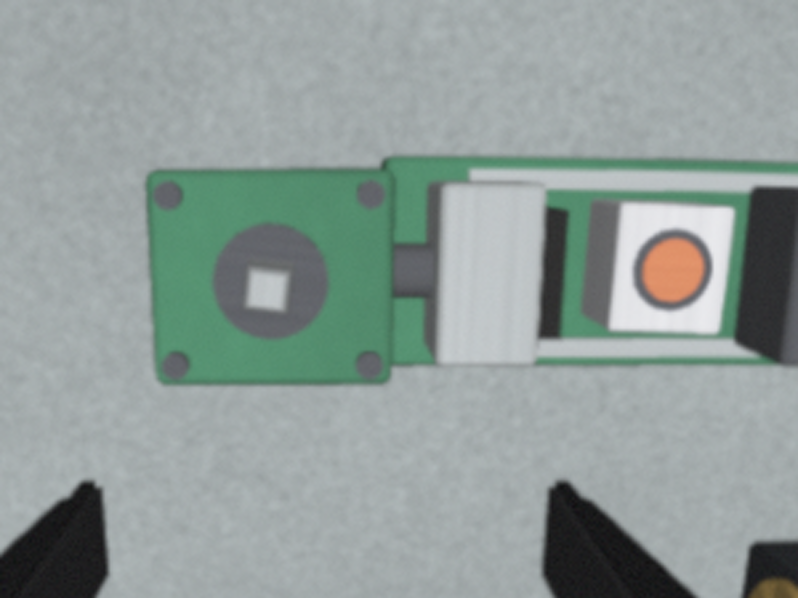

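```bash
cat > sh.py <<'E'
from h import *
s,T=tool(); p,W,K=shot('wrist','w4.png')
im=p['img']; x0,y0=190,110
c=cv2.resize(im[y0:190,x0:275],None,fx=8,fy=8,interpolation=cv2.INTER_CUBIC)
hsv=cv2.cvtColor(c,cv2.COLOR_RGB2HSV)
o=lambda q:[(q[0]+.5)/8-.5+x0,(q[1]+.5)/8-.5+y0]
coll=((hsv[...,1]<60)).astype(np.uint8)
def best(m,mn):
    cs=[k for k in cv2.findContours(m,cv2.RETR_EXTERNAL,cv2.CHAIN_APPROX_NONE)[0] if cv2.contourArea(k)>mn]
    return min(cs,key=lambda k:np.hypot(*(np.array(o(k.reshape(-1,2).mean(0)))-[232,146])))
k=best(coll,5000)
P=np.array([unproj(o(q),88,p,W,K)[:2] for q in k[::10,0]]); e=cv2.fitEllipse(P.astype(np.float32)); print('collar',e)
for th in (130,150,170,185):
    m=(hsv[...,2]>th).astype(np.uint8)*coll
    k=best(m,1500)
    P=np.array([unproj(o(q),110,p,W,K)[:2] for q in k[:,0]]); print(th,cv2.minAreaRect(P.astype(np.float32)))
# gearbox corners/edges at z=85
hs=cv2.cvtColor(im,cv2.COLOR_RGB2HSV); g=((hs[...,0]>55)&(hs[...,0]<90)&(hs[...,1]>90)).astype(np.uint8)
for a,b in [(188,275),(285,420)]:   # top edges
    pts=[]
    for u in range(a,b,3):
        col=np.where(g[60:200,u])[0]
        if len(col): pts.append(unproj([u,col[0]+60-.5],85 if a<280 else 30,p,W,K)[:2])
    pts=np.float32(pts); l=cv2.fitLine(pts,cv2.DIST_HUBER,0,.01,.01).ravel(); print('edge yaw',np.degrees(np.arctan2(l[1],l[0])),l[2:])
E
python3 sh.py
```

```text
collar ((538.1002197265625, 30.98119354248047), (41.407535552978516, 41.577667236328125), 54.24863815307617)
130 ((537.7698364257812, 31.162797927856445), (13.804895401000977, 13.833861351013184), 68.251953125)
150 ((537.8880004882812, 31.087020874023438), (12.698800086975098, 12.706510543823242), 67.98538970947266)
170 ((537.9544677734375, 31.02733612060547), (11.492767333984375, 11.550192832946777), 67.47205352783203)
185 ((537.970458984375, 30.99085235595703), (10.476655960083008, 10.520395278930664), 67.31363677978516)
edge yaw 75.71057 [498.7742   35.42141]
edge yaw 75.34759 [532.1705  178.69064]
```

Shaft axis is (538.0, 31.0), square at 67.5° mod 90, so crank yaw -22.5° fits. The collar measures 41.5 mm against 42, which checks. Next, the crank.

Request:
{"api": "apply_moves", "payload": {
  "increments": [
    [[1.9,0,-5.5],[0,0,0],9.5],
    [[1.9,0,-5.5],[0,0,0],9.5],
    [[1.9,0,-5.5],[0,0,0],9.5],
    [[1.9,0,-5.5],[0,0,0],9.5],
    [[1.9,0,-5.5],[0,0,0],9.5]
  ]
}}

```text
t: 6.02
eef_pos: [595.6, -253.6, 230.9]
tcp_rot: [-1.567, -0.01, -0.255]
ft_force: [1.0, 0.4, 0.3]
opening: 1.001
```

Request:
{"api": "apply_moves", "payload": {
  "increments": [
    [[1.9,0.5,-5.5],[0,0,0],9.5],
    [[0,0.5,0],[0,-7.5,0],9.5],
    [[0,0,0],[0,-7.5,0],9.5],
    [[0,0,0],[0,0,0],9.5],
    [[0,0,0],[0,0,0],9.5]
  ]
}}

```text
t: 6.65
eef_pos: [598.0, -318.0, 221.2]
tcp_rot: [-1.571, -0.011, 0.005]
ft_force: [-0.4, 0.8, 0.4]
opening: 0.997
```

```bash
python3 - <<'E'
from h import *
s,T=tool(); print(s['t'],T.round(3)[:3,3],s['tcp_rot'],s['joints'].round(2)); 
p,W,K=shot('wrist','w5.png')
for n in ['crank_hub','crank_knob','crank']: print(n,mark(p,W,n,k=2))
print(proj([[549,-304,40],[609,-304,70]],p,W,K))
E
```

```text
6.65 [ 598.024 -317.971  221.198] [-1.57067705 -0.01139865  0.00466635] [-0.59  0.56  1.42  0.01  1.16 -2.17]
crank_hub [([550.4, -302.7, 24.7], 0.72)]
crank_knob [([612.3, -301.7, 42.7], 0.94)]
crank [([547.1, -302.0, 1.6], 0.64)]
[[265.28949138 127.05288779]
 [265.61257583 188.2516116 ]]
```

View pics/w5.png

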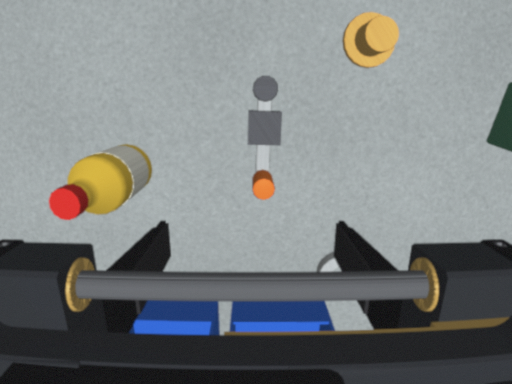

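```bash
python3 - <<'E'
from h import *
s,T=tool(); p,W,K=shot('wrist'); im=p['img']
def fit(mask,box,z,near):
    x0,y0,x1,y1=box
    c=mask
    k=max(cv2.findContours(c,cv2.RETR_EXTERNAL,cv2.CHAIN_APPROX_NONE)[0],key=cv2.contourArea)
    return np.float32([unproj([(q[0]+.5)/8-.5+x0,(q[1]+.5)/8-.5+y0],z,p,W,K)[:2] for q in k[:,0]])
def crop(b): return cv2.resize(im[b[1]:b[3],b[0]:b[2]],None,fx=8,fy=8,interpolation=cv2.INTER_CUBIC)
b=(235,100,295,155); g=cv2.cvtColor(crop(b),cv2.COLOR_RGB2GRAY); 
for th in (95,110,120):
    P=fit((g<th).astype(np.uint8),b,40,0); print('hub',cv2.minAreaRect(P))
b=(235,165,295,210); h=cv2.cvtColor(crop(b),cv2.COLOR_RGB2HSV)
m=((h[...,1]>150)&(h[...,0]<20)).astype(np.uint8)
for th in (150,):
  m2=m*(h[...,2]>225).astype(np.uint8)
  for q in (m,m2): P=fit(q,b,70,0); print('knob',cv2.minEnclosingCircle(P),P.mean(0))
b=(240,65,290,108); g=cv2.cvtColor(crop(b),cv2.COLOR_RGB2GRAY)
P=fit((g<110).astype(np.uint8),b,24,0); print('tail z24',cv2.minAreaRect(P))
print(cv2.cvtColor(im,cv2.COLOR_RGB2HSV)[180:200:2,263])
E
```

```text
hub ((532.834228515625, -319.0827331542969), (3.4394588470458984, 1.5674978494644165), 82.8995132446289)
hub ((549.2689819335938, -305.0407409667969), (34.01278305053711, 35.667022705078125), 88.62557983398438)
hub ((549.3624877929688, -305.0876159667969), (34.831119537353516, 36.46376037597656), 88.8375244140625)
knob ((605.268798828125, -306.8797607421875), 14.826994895935059) [ 605.4427  -306.94934]
knob ((609.4273681640625, -306.2081604003906), 10.321207046508789) [ 609.3715  -306.34875]
tail z24 ((508.1879577636719, -304.33758544921875), (25.458038330078125, 26.15535545349121), 0.5156878232955933)
[[ 13 180 237]
 [ 13 182 238]
 [ 13 185 236]
 [ 13 186 236]
 [ 13 186 235]
 [ 13 188 233]
 [ 12 189 234]
 [ 12 188 233]
 [ 12 190 232]
 [ 11 172 225]]
```

```bash
cat > go.py <<'E'
import sys
from h import *
# go.py x y z yawdeg -> needed total shift (tool cm) and turn (deg)
def need(x,y,z,yaw):
    s,T=tool(); D=R.from_euler('xyz',[-np.pi/2,0,np.radians(yaw)]).as_matrix()
    return (T[:3,:3].T@(np.array([x,y,z])-T[:3,3])/10).round(2), np.degrees(R.from_matrix(T[:3,:3].T@D).as_rotvec()).round(2), s
if __name__=='__main__':
    a,b,s=need(*map(float,sys.argv[1:5])); print(s['t'],a,b,s['eef_pos'].round(1),s['tcp_rot'].round(3),s['ft_force'].round(1),round(s['opening'],3),s['joints'].round(2))
E
python3 go.py 549.3 -305.1 60 -1.1
```

```text
6.9 [-5.06 16.05  1.32] [-0.01  1.49  0.65] [ 598.2 -318.   221.1] [-1.571 -0.011  0.007] [-0.4  0.6 -0.3] 0.999 [-0.59  0.56  1.42  0.01  1.16 -2.17]
```

Request:
{"api": "apply_moves", "payload": {
  "increments": [
    [[-5.0,0.5,1.3],[0,1.5,0.6],9.5],
    [[0,5,0],[0,0,0],9.5],
    [[0,5,0],[0,0,0],9.5],
    [[0,5,0],[0,0,0],9.5],
    [[0,0,0],[0,0,0],9.5]
  ]
}}

```text
t: 7.52
eef_pos: [548.2, -305.1, 63.8]
tcp_rot: [-1.573, -0.004, -0.022]
ft_force: [0.3, 0.5, 1.3]
opening: 0.998
```

```bash
python3 go.py 549.3 -305.1 6 -1.1
```

```text
7.525 [0.09 5.78 0.02] [ 0.14 -0.17  0.26] [ 548.2 -305.1   63.8] [-1.573 -0.004 -0.022] [0.3 0.5 1.3] 0.998 [-0.61  0.67  1.69  0.    0.78 -2.16]
```

Request:
{"api": "apply_moves", "payload": {
  "increments": [
    [[0.1,3,0],[0,0,0.2],9.5],
    [[0,2.2,0],[0,0,0],9.5],
    [[0,0.5,0],[0,0,0],9.5],
    [[0,0,0],[0,0,0],2.5],
    [[0,0,0],[0,0,0],2.5]
  ]
}}

```text
t: 8.15
eef_pos: [553.9, -307.9, 15.3]
tcp_rot: [-1.58, -0.011, -0.023]
ft_force: [0.0, -0.0, -0.3]
opening: 0.844
```

Request:
{"api": "apply_moves", "payload": {
  "increments": [
    [[0,0,0],[0,0,0],2.5],
    [[0,0,0],[0,0,0],2.5],
    [[0,0,0],[0,0,0],2.5],
    [[0,0,0],[0,0,0],2.5],
    [[0,0,0],[0,0,0],2.5]
  ]
}}

```text
t: 8.78
eef_pos: [554.4, -308.0, 17.1]
tcp_rot: [-1.58, -0.012, -0.023]
ft_force: [-0.1, 2.0, 1.8]
opening: 0.376
```

```bash
python3 go.py 549.3 -305.1 166 -1.1
```

```text
8.775 [ -0.34 -14.9    0.13] [ 0.56 -0.21  0.7 ] [ 554.4 -308.    17.1] [-1.58  -0.012 -0.023] [-0.1  2.   1.8] 0.376 [-0.61  0.74  1.7  -0.    0.68 -2.16]
```

Request:
{"api": "apply_moves", "payload": {
  "increments": [
    [[0,-2,0],[0,0,0],2.5],
    [[0,-4,0],[0,0,0],2.5],
    [[0,-4,0],[0,0,0],2.5],
    [[0,-4,0],[0,0,0],2.5],
    [[0,-1,0],[0,0,0],2.5]
  ]
}}

```text
t: 9.4
eef_pos: [551.6, -306.2, 173.8]
tcp_rot: [-1.58, -0.01, -0.023]
ft_force: [0.3, 0.5, -3.2]
opening: 0.38
```

```bash
python3 go.py 543 31 175 -22.5; python3 -c "
from h import *
p,W,K=shot('wrist','w6.png')
for n in ['crank_hub','crank_knob','crank']: print(n,mark(p,W,n,k=2))
"
```

```text
9.4 [-1.62 -0.43 33.69] [ 0.4  21.2   0.66] [ 551.6 -306.2  173.8] [-1.58  -0.01  -0.023] [ 0.3  0.5 -3.2] 0.38 [-0.61  0.54  1.6  -0.    0.99 -2.16]
crank_hub [([546.0, -307.0, 182.0], 0.9)]
crank_knob []
crank [([452.3, -186.1, -2.0], 0.57)]
```

View pics/w6.png

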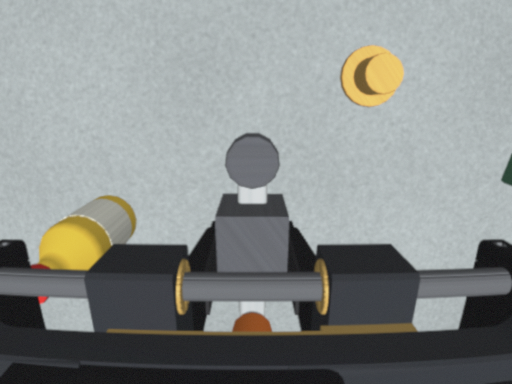

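```bash
python3 - <<'E'
from h import *
s,T=tool(); p,W,K=shot('wrist'); im=p['img']
g=cv2.cvtColor(im,cv2.COLOR_RGB2GRAY); print(g[188:222,250].tolist())
print(g[225,205:300].tolist())
Ti=np.linalg.inv(T)
f=lambda uv,z:(Ti@np.r_[unproj(uv,z,p,W,K),1])[:3].round(1)
z=s['eef_pos'][2]-17
for uv in [(217,214),(288,214),(252,214)]: print(uv,f(uv,z+40))
for uv in [(225.5,160),(279,160),(252,134),(252,187)]: print('tail',uv,f(uv,z+20))
E
```

```text
[145, 194, 210, 211, 209, 210, 211, 211, 210, 212, 211, 211, 211, 210, 196, 156, 98, 66, 63, 62, 64, 61, 63, 62, 61, 62, 61, 66, 81, 102, 107, 108, 109, 111]
[183, 183, 180, 183, 177, 152, 105, 55, 31, 51, 87, 106, 109, 111, 111, 108, 109, 108, 107, 105, 107, 105, 106, 107, 108, 110, 110, 111, 112, 113, 113, 113, 111, 109, 110, 108, 109, 110, 111, 111, 110, 109, 108, 111, 110, 109, 110, 107, 108, 109, 109, 107, 107, 109, 109, 109, 110, 109, 110, 112, 111, 113, 112, 112, 110, 109, 108, 107, 109, 110, 112, 111, 113, 112, 110, 112, 109, 108, 110, 109, 110, 111, 106, 91, 57, 36, 22, 64, 123, 168, 181, 182, 187, 191, 193]
(217, 214) [-23.4 -23.  -17.3]
(288, 214) [-23.5 -23.2  17. ]
(252, 214) [-23.5 -23.1  -0.4]
tail (225.5, 160) [-46.4  -3.1 -14.3]
tail (279, 160) [-46.4  -3.3  13.8]
tail (252, 134) [-59.9  -3.3  -0.4]
tail (252, 187) [-31.8  -3.1  -0.4]
```

Hub sits at tool x -4.2 mm, z -0.3 mm, underside about 17 mm below the TCP. Carrying it to the shaft.

Request:
{"api": "apply_moves", "payload": {
  "increments": [
    [[-0.3,0,5.4],[0,0,0],2.5],
    [[-0.3,0,5.4],[0,0,0],2.5],
    [[-0.3,0,5.4],[0,0,0],2.5],
    [[-0.3,0,5.4],[0,0,0],2.5],
    [[-0.3,0,5.4],[0,0,0],2.5]
  ]
}}

```text
t: 10.28
eef_pos: [539.3, -30.5, 159.4]
tcp_rot: [-1.572, 0.007, -0.029]
ft_force: [0.6, 1.2, -2.9]
opening: 0.377
```

Request:
{"api": "apply_moves", "payload": {
  "increments": [
    [[-0.3,0,4.4],[0,0,0],2.5],
    [[0,0,0],[0.1,7,0.2],2.5],
    [[0,0,0],[0.1,7,0.2],2.5],
    [[0,0,0],[0.1,7,0.2],2.5],
    [[0,0,0],[0,0,0],2.5]
  ]
}}

```text
t: 10.9
eef_pos: [534.2, 19.7, 152.3]
tcp_rot: [-1.575, 0.03, -0.399]
ft_force: [0.8, 0.6, -3.9]
opening: 0.374
```

```bash
python3 go.py 542 29.7 150 -22.5
```

```text
10.9 [0.34 0.21 1.22] [ 0.23 -0.38 -1.71] [534.2  19.7 152.3] [-1.575  0.03  -0.399] [ 0.8  0.6 -3.9] 0.374 [-0.09  0.45  1.83  0.01  0.89 -1.26]
```

Request:
{"api": "apply_moves", "payload": {
  "increments": [
    [[0.35,0,1.2],[0.2,-0.4,-1.7],2.5],
    [[0,0,0],[0,0,0],2.5],
    [[0,0,0],[0,0,0],2.5],
    [[0,0,0],[0,0,0],2.5],
    [[0,0,0],[0,0,0],2.5]
  ]
}}

```text
t: 11.52
eef_pos: [542.2, 30.1, 150.9]
tcp_rot: [-1.572, -0.0, -0.386]
ft_force: [-0.8, -0.5, -3.6]
opening: 0.375
```

```bash
python3 go.py 542 29.7 150 -22.5; python3 - <<'E'
from h import *
s,T=tool(); p,W,K=shot('wrist','w7.png'); im=p['img']
g=cv2.cvtColor(im,cv2.COLOR_RGB2GRAY); print(g[205:225,250].tolist()); print(g[216,205:222].tolist(),g[216,282:298].tolist())
E
```

```text
11.525 [-0.    0.09 -0.05] [0.06 0.39 0.01] [542.2  30.1 150.9] [-1.572 -0.    -0.386] [-0.8 -0.5 -3.6] 0.375 [-0.07  0.45  1.83 -0.    0.86 -1.25]
[71, 67, 67, 66, 65, 64, 66, 66, 65, 66, 69, 86, 107, 113, 112, 113, 114, 114, 113, 114]
[141, 143, 141, 142, 141, 144, 143, 142, 142, 136, 116, 98, 90, 84, 84, 82, 83] [81, 82, 80, 79, 79, 80, 97, 124, 133, 135, 134, 136, 135, 134, 135, 135]
```

View pics/w7.png

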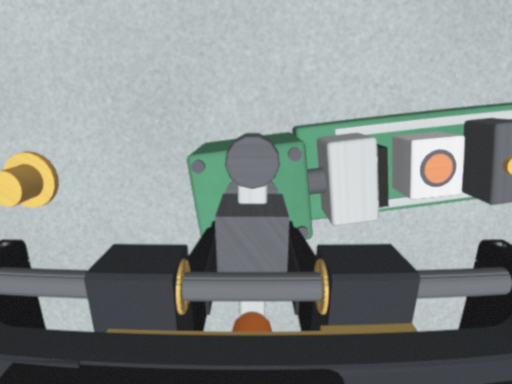

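Request:
{"api": "apply_moves", "payload": {
  "increments": [
    [[0,0.7,-0.05],[0,0.4,0],2.5],
    [[0,0.7,0],[0,0,0],2.5],
    [[0,0.4,0],[0,0,0],2.5],
    [[0,0,0],[0,0,0],2.5],
    [[0,0,0],[0,0,0],2.5]
  ]
}}

```text
t: 12.2
eef_pos: [541.9, 29.4, 131.3]
tcp_rot: [-1.572, 0.0, -0.394]
ft_force: [-0.5, -1.3, -4.1]
opening: 0.375
```

```bash
python3 go.py 542 29.7 105 -22.5
```

```text
12.2 [-0.    2.63  0.04] [ 0.07 -0.06 -0.02] [541.9  29.4 131.3] [-1.572  0.    -0.394] [-0.5 -1.3 -4.1] 0.375 [-0.07  0.48  1.85 -0.    0.81 -1.24]
```

Request:
{"api": "apply_moves", "payload": {
  "increments": [
    [[0,0.4,0.04],[0,0,0],2.5],
    [[0,0.4,0],[0,0,0],2.5],
    [[0,0.4,0],[0,0,0],2.5],
    [[0,0.3,0],[0,0,0],2.5],
    [[0,0,0],[0,0,0],2.5]
  ]
}}

```text
t: 12.82
eef_pos: [542.1, 29.8, 115.4]
tcp_rot: [-1.572, 0.0, -0.394]
ft_force: [0.1, 0.8, -4.8]
opening: 0.372
```

```bash
python3 go.py 542 29.7 105 -22.5
```

```text
12.825 [-0.01  1.04 -0.01] [ 0.06 -0.06 -0.  ] [542.1  29.8 115.4] [-1.572  0.    -0.394] [ 0.1  0.8 -4.8] 0.372 [-0.07  0.5   1.86 -0.    0.78 -1.24]
```

Request:
{"api": "apply_moves", "payload": {
  "increments": [
    [[0,0.4,0],[0,0,0],2.5],
    [[0,0.3,0],[0,0,0],2.5],
    [[0,0.2,0],[0,0,0],2.5],
    [[0,0.15,0],[0,0,0],2.5],
    [[0,0,0],[0,0,0],2.5]
  ]
}}

```text
t: 13.45
eef_pos: [542.3, 29.8, 105.3]
tcp_rot: [-1.572, -0.001, -0.394]
ft_force: [-0.5, -1.0, -3.4]
opening: 0.373
```

```bash
python3 go.py 542 29.7 105 -22.5
```

```text
13.45 [-0.03  0.03 -0.02] [ 0.05 -0.05  0.05] [542.3  29.8 105.3] [-1.572e+00 -1.000e-03 -3.940e-01] [-0.5 -1.  -3.4] 0.373 [-0.07  0.52  1.87 -0.    0.75 -1.24]
```

Nearly there; pressing gently until contact.

Request:
{"api": "apply_moves", "payload": {
  "increments": [
    [[0,0.15,0],[0,0,0],2.5],
    [[0,0.15,0],[0,0,0],2.5],
    [[0,0.15,0],[0,0,0],2.5],
    [[0,0.1,0],[0,0,0],2.5],
    [[0,0,0],[0,0,0],2.5]
  ]
}}

```text
t: 14.08
eef_pos: [542.4, 29.8, 105.3]
tcp_rot: [-1.571, -0.005, -0.393]
ft_force: [-0.2, 0.1, -4.7]
opening: 0.376
```

```bash
python3 go.py 542 29.7 105 -22.5
```

```text
14.075 [-0.03  0.03 -0.03] [-0.   -0.01  0.28] [542.4  29.8 105.3] [-1.571 -0.005 -0.393] [-0.2  0.1 -4.7] 0.376 [-0.07  0.52  1.88 -0.    0.75 -1.24]
```

Request:
{"api": "apply_moves", "payload": {
  "increments": [
    [[0,0,0],[0,0,0],7],
    [[0,0,0],[0,0,0],7],
    [[0,0,0],[0,0,0],7],
    [[0,-1.0,0],[0,0,0],7],
    [[0,-3,0],[0,0,0],7]
  ]
}}

```text
t: 14.7
eef_pos: [542.0, 29.9, 145.0]
tcp_rot: [-1.572, -0.002, -0.393]
ft_force: [-0.7, -0.7, -0.1]
opening: 0.73
```

Request:
{"api": "apply_moves", "payload": {
  "increments": [
    [[0,-4,0],[0,0,0],7],
    [[0,-4,0],[0,0,0],7],
    [[3,0,0],[0,0,0],7],
    [[3,0,0],[0,0,0],7],
    [[0,0,0],[0,0,0],7]
  ]
}}

```text
t: 15.32
eef_pos: [599.1, 6.6, 234.4]
tcp_rot: [-1.569, -0.009, -0.393]
ft_force: [-1.2, -0.3, -0.6]
opening: 0.735
```

```bash
python3 - <<'E'
from h import *
s,T=tool(); print(s['t'],T.round(3)[:3,3],s['tcp_rot'],s['joints'].round(2)); 
p,W,K=shot('wrist','w8.png')
for n in ['crank_hub','crank_knob','jaw_face']: print(n,mark(p,W,n,k=2))
print(proj([[538,31,128],[538+60*.9239,31-60*.3827,158]],p,W,K))
E
```

```text
15.325 [599.114   6.647 234.403] [-1.56928081 -0.00914719 -0.39262231] [-0.1   0.43  1.61 -0.    1.09 -1.28]
crank_hub [([537.8, 32.4, 110.1], 0.56)]
crank_knob [([594.6, 13.5, 133.1], 0.85)]
jaw_face [([562.5, 138.6, 55.6], 0.91)]
[[250.89654427 114.01235368]
 [250.94685166 192.73797578]]
```

View pics/w8.png

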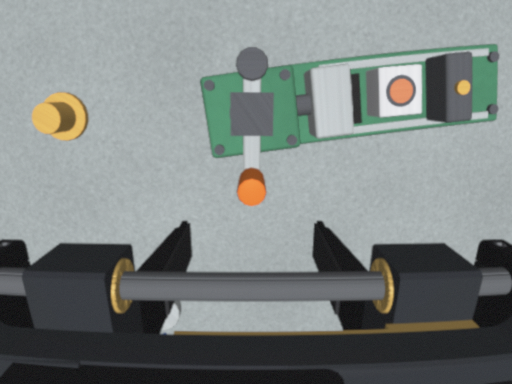

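Seated as predicted: hub at px (251,114), knob top at (251,190), jaw unchanged. Now measuring the gap in this picture and working out the knob grip.

```bash
python3 go.py 593.4 8.0 126 -22.5; python3 - <<'E'
from h import *
p,W,K=shot('wrist','w9.png')
im=cv2.imread('pics/w9.png'); im=cv2.resize(im[35:160,290:500],None,fx=3.8,fy=3.8,interpolation=cv2.INTER_CUBIC); cv2.imwrite('pics/w9b.png',im)
E
```

```text
15.525 [-0.46 10.8  -0.12] [-0.07  0.06  0.44] [597.3   7.6 234. ] [-1.57  -0.008 -0.392] [-0.1  0.2  0.1] 0.735 [-0.1   0.43  1.61 -0.    1.09 -1.28]
```

View pics/w9b.png

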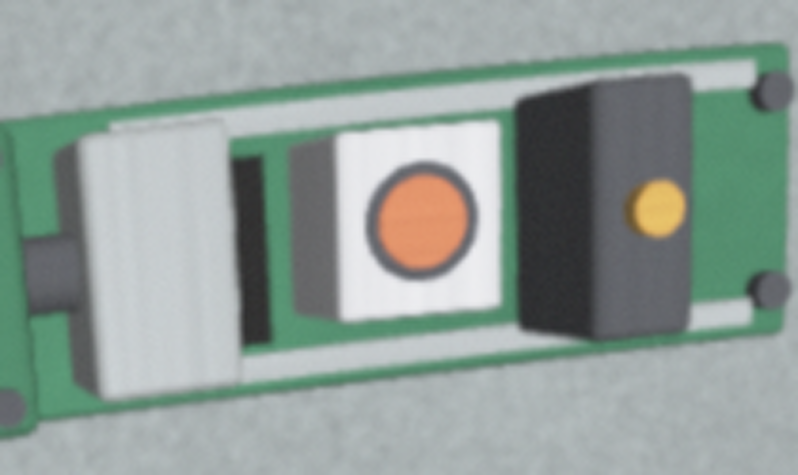

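```bash
python3 - <<'E'
from h import *
p,W,K=shot('wrist')
e=np.array([np.cos(np.radians(75.5)),np.sin(np.radians(75.5))]); n=np.array([-e[1],e[0]])
f=lambda u,v,z:(lambda P:(round(P@e,1),round(P@n,1)))(unproj([290+(u+.5)/3.8-.5,35+(v+.5)/3.8-.5],z,p,W,K)[:2]-[538,31])
for nm,a in dict(jawfront=[(227,135,76),(238,370,76)],padfront=[(263,158,70),(271,342,70),(263,158,75),(271,342,75),(263,158,60),(271,342,60)],bbackbase=[(290,150,30),(296,305,30)],bbacktop=[(335,135,70),(342,318,70)],bfronttop=[(499,125,70),(501,303,70)],stopbase=[(517,105,30),(518,325,30)]).items():
    print(nm,[f(*q) for q in a])
E
```

```text
jawfront [(np.float64(101.2), np.float64(29.4)), (np.float64(99.8), np.float64(-31.1))]
padfront [(np.float64(112.1), np.float64(22.8)), (np.float64(111.2), np.float64(-25.5)), (np.float64(110.5), np.float64(22.6)), (np.float64(109.5), np.float64(-24.9)), (np.float64(115.4), np.float64(23.1)), (np.float64(114.4), np.float64(-26.6))]
bbackbase [(np.float64(133.6), np.float64(25.4)), (np.float64(132.6), np.float64(-19.8))]
bbacktop [(np.float64(131.8), np.float64(26.4)), (np.float64(131.1), np.float64(-21.5))]
bfronttop [(np.float64(176.8), np.float64(24.3)), (np.float64(176.1), np.float64(-22.7))]
stopbase [(np.float64(203.7), np.float64(31.0)), (np.float64(202.4), np.float64(-34.2))]
```

Estimated travel to the bite is about 43–45 mm, so close to 3.6 turns. I'll look again near the end. Gripping the knob.

Request:
{"api": "apply_moves", "payload": {
  "increments": [
    [[-0.4,4,-0.1],[0,0,0.4],7],
    [[0,4,0],[0,0,0],7],
    [[0,0,0],[0,0,0],7],
    [[0,0,0],[0,0,0],7],
    [[0,0,0],[0,0,0],7]
  ]
}}

```text
t: 16.25
eef_pos: [594.0, 9.0, 156.4]
tcp_rot: [-1.568, -0.005, -0.39]
ft_force: [-0.2, -0.2, 0.8]
opening: 0.737
```

```bash
python3 go.py 593.4 8.0 126 -22.5
```

```text
16.25 [-0.04  3.03 -0.12] [-0.15  0.13  0.31] [594.    9.  156.4] [-1.568 -0.005 -0.39 ] [-0.2 -0.2  0.8] 0.737 [-0.1   0.51  1.71  0.    0.92 -1.28]
```

Request:
{"api": "apply_moves", "payload": {
  "increments": [
    [[0,1.5,-0.1],[0,0,0.3],7],
    [[0,1.3,0],[0,0,0],7],
    [[0,0,0],[0,0,0],7],
    [[0,0,0],[0,0,0],1.5],
    [[0,0,0],[0,0,0],1.5]
  ]
}}

```text
t: 16.88
eef_pos: [594.3, 7.9, 127.8]
tcp_rot: [-1.568, -0.002, -0.39]
ft_force: [0.7, 0.7, -0.5]
opening: 0.583
```

Request:
{"api": "apply_moves", "payload": {
  "increments": [
    [[0,0,0],[0,0,0],1.5],
    [[0,0,0],[0,0,0],1.5],
    [[0,0,0],[0,0,0],1.5],
    [[0,0,0],[0,0,0],1.5],
    [[0,0,0],[0,0,0],1.5]
  ]
}}

```text
t: 17.5
eef_pos: [594.5, 8.0, 128.5]
tcp_rot: [-1.567, -0.003, -0.39]
ft_force: [-0.3, -0.3, -1.2]
opening: 0.245
```

```bash
cat > wind.py <<'E'
import sys
from go import *
# wind.py step n [z]: current knob angle and suggested rows
s,T=tool(); C=np.array([538.,31.]); d=s['eef_pos'][:2]-C
ph=np.degrees(np.arctan2(d[1],d[0])); step=float(sys.argv[1]); z=float(sys.argv[2]) if len(sys.argv)>2 else 126
print('t',s['t'],'phi',round(ph,1),'r',round(np.hypot(*d),1),'z',s['eef_pos'][2].round(1),'rot',s['tcp_rot'].round(3),'F',s['ft_force'].round(1),'M',s['moment'].round(2),'op',round(s['opening'],3))
t=np.array([np.sin(np.radians(ph)),-np.cos(np.radians(ph))]); print('Ftan (resist)',round(-s['ft_force'][:2]@t,1),'tau1',s['tau'][0].round(2))
prev=s['eef_pos'][:2]
for i in range(1,6):
    a=np.radians(ph-step*i); q=C+60*np.array([np.cos(a),np.sin(a)])
    v=np.r_[q-prev,(z-s['eef_pos'][2])*(i==1)]; prev=q
    print((T[:3,:3].T@v/10).round(2).tolist(), end=', ')
print('\nturn',need(0,0,0,-22.5)[1])
E
python3 wind.py 25
```

```text
t 17.5 phi -22.2 r 61.0 z 128.5 rot [-1.567 -0.003 -0.39 ] F [-0.3 -0.3 -1.2] M [-0.03 -0.01  0.07] op 0.245
Ftan (resist) -0.4 tau1 -0.05
[-0.65, 0.23, -2.54], [-1.58, -0.01, -2.07], [-2.3, -0.01, -1.21], [-2.59, -0.01, -0.12], [-2.4, -0.0, 0.99], 
turn [-0.2   0.14  0.16]
```

Request:
{"api": "apply_moves", "payload": {
  "increments": [
    [[-0.6,0,-2.5],[0,0,0],1.5],
    [[-1.6,0,-2.1],[0,0,0],1.5],
    [[-2.3,0,-1.2],[0,0,0],1.5],
    [[-2.6,0,-0.1],[0,0,0],1.5],
    [[-2.4,0,1.0],[0,0,0],1.5]
  ]
}}

```text
t: 18.12
eef_pos: [494.4, -7.6, 129.4]
tcp_rot: [-1.568, -0.026, -0.388]
ft_force: [-7.4, -19.6, 4.2]
opening: 0.248
```

```bash
python3 wind.py 25 128
```

```text
t 18.125 phi -138.5 r 58.2 z 129.4 rot [-1.568 -0.026 -0.388] F [ -7.4 -19.6   4.2] M [-3.84  1.43 -0.11] op 0.248
Ftan (resist) 9.8 tau1 9.18
[-2.11, 0.09, 1.46], [-1.15, -0.02, 2.33], [-0.06, 0.0, 2.6], [1.05, 0.03, 2.38], [1.95, 0.06, 1.71], 
turn [-0.14  0.25  1.51]
```

```bash
sed -i 's/^prev=.*/prev=C+60*d\/np.hypot(*d); v0=np.r_[prev-s["eef_pos"][:2],0]/; s/range(1,6)/range(1,11)/; s/v=np.r_\[q-prev,/v=v0*(i==1)+np.r_[(q-prev)*1.07,/; s/end=.*)/end=", " if i!=5 else "\\n")/' wind.py; python3 wind.py 25 128
```

```text
t 18.125 phi -138.5 r 58.2 z 129.4 rot [-1.568 -0.026 -0.388] F [ -7.4 -19.6   4.2] M [-3.84  1.43 -0.11] op 0.248
Ftan (resist) 9.8 tau1 9.18
[-2.25, 0.08, 1.58], [-1.23, -0.03, 2.49], [-0.06, 0.01, 2.78], [1.12, 0.04, 2.54], [2.09, 0.06, 1.83]
[2.67, 0.07, 0.78], [2.75, 0.07, -0.42], [2.31, 0.06, -1.54], [1.44, 0.03, -2.38], [0.3, 0.0, -2.76], 
turn [-0.14  0.25  1.51]
```

Request:
{"api": "apply_moves", "payload": {
  "increments": [
    [[-2.3,0.1,1.6],[0,0,1.5],1.5],
    [[-1.2,0,2.5],[0,0,0],1.5],
    [[-0.1,0,2.8],[0,0,0],1.5],
    [[1.1,0,2.5],[0,0,0],1.5],
    [[2.1,0,1.8],[0,0,0],1.5]
  ]
}}

```text
t: 18.75
eef_pos: [532.5, 92.9, 128.1]
tcp_rot: [-1.58, -0.004, -0.386]
ft_force: [-6.9, -28.8, -6.0]
opening: 0.245
```

Request:
{"api": "apply_moves", "payload": {
  "increments": [
    [[2.7,0,0.8],[0,0,0],1.5],
    [[2.7,0,-0.4],[0,0,0],1.5],
    [[2.3,0,-1.5],[0,0,0],1.5],
    [[1.4,0,-2.4],[0,0,0],1.5],
    [[0.3,0,-2.8],[0,0,0],1.5]
  ]
}}

```text
t: 19.38
eef_pos: [591.3, 1.6, 128.0]
tcp_rot: [-1.583, 0.015, -0.384]
ft_force: [-4.6, 15.4, -1.7]
opening: 0.244
```

```bash
python3 wind.py 25 128
```

```text
t 19.375 phi -28.9 r 60.9 z 128.0 rot [-1.583  0.015 -0.384] F [-4.6 15.4 -1.7] M [ 3.36  0.95 -0.02] op 0.244
Ftan (resist) 11.2 tau1 -4.87
[-1.01, 0.05, -2.61], [-1.94, 0.05, -1.99], [-2.6, 0.05, -0.98], [-2.77, 0.04, 0.21], [-2.42, 0.02, 1.36]
[-1.62, -0.0, 2.26], [-0.51, -0.03, 2.73], [0.69, -0.04, 2.69], [1.76, -0.05, 2.15], [2.51, -0.05, 1.2], 
turn [ 0.72  0.53 -0.87]
```

1.02 turns in, about 11 N tangential as expected for idle.

Request:
{"api": "apply_moves", "payload": {
  "increments": [
    [[-1.0,0,-2.6],[0.7,0.4,-0.8],1.5],
    [[-1.9,0,-2.0],[0,0,0],1.5],
    [[-2.6,0,-1.0],[0,0,0],1.5],
    [[-2.8,0,0.2],[0,0,0],1.5],
    [[-2.4,0,1.4],[0,0,0],1.5]
  ]
}}

```text
t: 20.0
eef_pos: [483.1, 5.2, 129.3]
tcp_rot: [-1.56, -0.018, -0.397]
ft_force: [13.9, -4.2, -12.1]
opening: 0.249
```

Request:
{"api": "apply_moves", "payload": {
  "increments": [
    [[-1.6,0,2.3],[0,0,0],1.5],
    [[-0.5,0,2.7],[0,0,0],1.5],
    [[0.7,0,2.7],[0,0,0],1.5],
    [[1.8,0,2.1],[0,0,0],1.5],
    [[2.5,0,1.2],[0,0,0],1.5]
  ]
}}

```text
t: 20.62
eef_pos: [547.9, 92.2, 128.8]
tcp_rot: [-1.576, -0.011, -0.391]
ft_force: [-14.8, -21.8, -2.4]
opening: 0.245
```

```bash
python3 wind.py 25 128
```

```text
t 20.625 phi 80.8 r 62.0 z 128.8 rot [-1.576 -0.011 -0.391] F [-14.8 -21.8  -2.4] M [-4.53  2.83 -0.08] op 0.245
Ftan (resist) 11.2 tau1 9.62
[2.82, 0.11, -0.16], [2.53, 0.03, -1.14], [1.81, 0.03, -2.1], [0.75, 0.02, -2.67], [-0.45, 0.01, -2.74]
[-1.56, -0.0, -2.3], [-2.39, -0.02, -1.42], [-2.76, -0.03, -0.28], [-2.62, -0.03, 0.92], [-1.99, -0.03, 1.94], 
turn [0.32 0.07 0.64]
```

Request:
{"api": "apply_moves", "payload": {
  "increments": [
    [[2.8,0.1,-0.2],[0.3,0,0.6],1.5],
    [[2.5,0,-1.1],[0,0,0],1.5],
    [[1.8,0,-2.1],[0,0,0],1.5],
    [[0.8,0,-2.7],[0,0,0],1.5],
    [[-0.4,0,-2.7],[0,0,0],1.5]
  ]
}}

```text
t: 21.25
eef_pos: [581.0, -12.3, 128.3]
tcp_rot: [-1.565, 0.015, -0.39]
ft_force: [-5.4, 20.1, 0.8]
opening: 0.25
```

Request:
{"api": "apply_moves", "payload": {
  "increments": [
    [[-1.6,0,-2.3],[0,0,0],1.5],
    [[-2.4,0,-1.4],[0,0,0],1.5],
    [[-2.8,0,-0.3],[0,0,0],1.5],
    [[-2.6,0,0.9],[0,0,0],1.5],
    [[-2.0,0,1.9],[0,0,0],1.5]
  ]
}}

```text
t: 21.88
eef_pos: [477.1, 20.5, 130.7]
tcp_rot: [-1.555, -0.005, -0.396]
ft_force: [19.0, -6.4, -18.9]
opening: 0.247
```

```bash
python3 wind.py 25 128
```

```text
t 21.875 phi -170.2 r 61.8 z 130.7 rot [-1.555 -0.005 -0.396] F [ 19.   -6.4 -18.9] M [-1.67 -3.03 -0.07] op 0.247
Ftan (resist) 9.6 tau1 -0.38
[-0.8, 0.31, 2.7], [0.24, 0.05, 2.77], [1.39, 0.05, 2.41], [2.28, 0.04, 1.59], [2.74, 0.02, 0.48]
[2.68, 0.0, -0.72], [2.13, -0.02, -1.79], [1.17, -0.03, -2.52], [-0.0, -0.04, -2.78], [-1.18, -0.05, -2.52], 
turn [-0.91 -0.2   0.3 ]
```

Request:
{"api": "apply_moves", "payload": {
  "increments": [
    [[-0.8,0.3,2.7],[-0.9,-0.2,0.3],1.5],
    [[0.2,0,2.8],[0,0,0],1.5],
    [[1.4,0,2.4],[0,0,0],1.5],
    [[2.3,0,1.6],[0,0,0],1.5],
    [[2.7,0,0.5],[0,0,0],1.5]
  ]
}}

```text
t: 22.5
eef_pos: [562.5, 88.0, 128.4]
tcp_rot: [-1.589, 0.011, -0.386]
ft_force: [-18.4, -13.0, 6.5]
opening: 0.249
```

```bash
python3 wind.py 25 128; python3 -c "
from h import *
p,W,K=shot('wrist','w10.png')
print([mark(p,W,n) for n in ['jaw_face','block','crank_hub']])
p,W,K=shot('scene','s10.png'); im=cv2.imread('pics/s10.png'); cv2.imwrite('pics/s10b.png',cv2.resize(im[150:225,240:350],None,fx=6,fy=6,interpolation=cv2.INTER_CUBIC))
print([mark(p,W,n) for n in ['jaw_face','block','crank_hub']])"
```

```text
t 22.5 phi 66.7 r 62.1 z 128.4 rot [-1.589  0.011 -0.386] F [-18.4 -13.    6.5] M [-2.89  3.54 -0.02] op 0.249
Ftan (resist) 11.8 tau1 6.58
[2.7, 0.03, -0.87], [2.17, 0.01, -1.74], [1.23, 0.03, -2.49], [0.07, 0.05, -2.78], [-1.11, 0.06, -2.55]
[-2.09, 0.06, -1.84], [-2.67, 0.04, -0.78], [-2.75, 0.02, 0.42], [-2.31, -0.0, 1.54], [-1.45, -0.03, 2.37], 
turn [ 1.05  0.37 -0.65]
[[([574.5, 170.8, 54.2], 0.83)], [([576.1, 196.3, 29.1], 0.79)], []]
[[([571.4, 172.4, 48.2], 0.88)], [([577.7, 194.6, 32.7], 0.58)], [([537.5, 31.8, 107.6], 0.69)]]
```

View pics/w10.png

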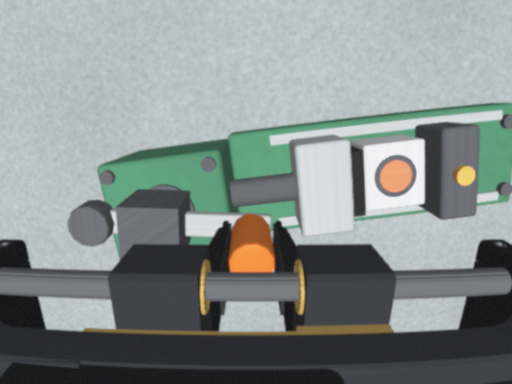

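Jaw pad is on the block, and the block front (px 424) is near the stop (px 417 base, 440 top). About 10 mm is left. Measuring from that frame.

```bash
python3 - <<'E'
from h import *
p,W,K=shot('wrist','w11.png')
im=cv2.imread('pics/w11.png'); cv2.imwrite('pics/w11b.png',cv2.resize(im[110:245,280:490],None,fx=3.8,fy=3.8,interpolation=cv2.INTER_CUBIC))
np.savez('w11.npz',W=W,K=K,d=np.array(p['distortion']))
E
```

```text
(no output)
```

View pics/w11b.png

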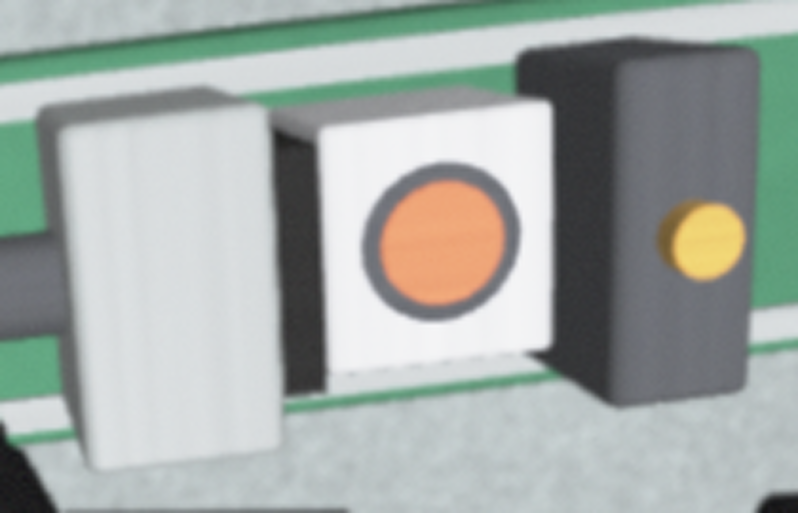

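```bash
python3 - <<'E'
from h import *
D=np.load('w11.npz'); p={'distortion':D['d']};W=D['W'];K=D['K']
e=np.array([np.cos(np.radians(75.5)),np.sin(np.radians(75.5))]); n=np.array([-e[1],e[0]])
f=lambda u,v,z:(lambda P:(round(float(P@e),1),round(float(P@n),1)))(unproj([280+(u+.5)/3.8-.5,110+(v+.5)/3.8-.5],z,p,W,K)[:2]-[538,31])
for nm,a in dict(jawfront=[(270,112,76),(280,440,76)],pad=[(327,385,70)],bback=[(318,130,70),(326,372,70)],bfront=[(552,105,70),(552,345,70)],stopbase=[(517,60,30),(535,352,30)],stoptop=[(617,65,80),(612,400,80),(617,65,70),(612,400,70)],stopback=[(758,52,80),(745,385,80)]).items(): print(nm,[f(*q) for q in a])
E
```

```text
jawfront [(134.4, 31.9), (132.8, -31.9)]
pad [(144.4, -24.1)]
bback [(144.9, 26.6), (144.3, -21.3)]
bfront [(190.3, 26.0), (190.2, -21.8)]
stopbase [(202.9, 30.6), (206.6, -37.5)]
stoptop [(197.6, 33.4), (197.4, -31.0), (203.3, 32.1), (203.1, -35.2)]
stopback [(225.1, 32.8), (225.0, -31.7)]
```

Request:
{"api": "apply_moves", "payload": {
  "increments": [
    [[2.7,0,-0.9],[1.0,0.3,-0.6],1.5],
    [[2.2,0,-1.7],[0,0,0],1.5],
    [[1.2,0,-2.5],[0,0,0],1.5],
    [[0.1,0,-2.8],[0,0,0],1.5],
    [[-1.1,0,-2.5],[0,0,0],1.5]
  ]
}}

```text
t: 23.58
eef_pos: [568.4, -22.3, 128.6]
tcp_rot: [-1.56, 0.008, -0.393]
ft_force: [0.3, 22.7, -0.5]
opening: 0.251
```

```bash
python3 wind.py 20 128
```

```text
t 23.575 phi -60.3 r 61.4 z 128.6 rot [-1.56   0.008 -0.393] F [ 0.3 22.7 -0.5] M [ 4.64 -0.1  -0.01] op 0.251
Ftan (resist) 11.5 tau1 -8.81
[-1.76, 0.06, -1.41], [-2.06, 0.01, -0.84], [-2.23, 0.02, -0.09], [-2.12, 0.02, 0.68], [-1.76, 0.03, 1.37]
[-1.19, 0.03, 1.89], [-0.47, 0.03, 2.18], [0.3, 0.02, 2.21], [1.04, 0.01, 1.97], [1.65, 0.0, 1.5], 
turn [-0.6  -0.02 -0.47]
```

Request:
{"api": "apply_moves", "payload": {
  "increments": [
    [[-1.8,0,-1.4],[-0.6,0,-0.4],1.5],
    [[-2.1,0,-0.8],[0,0,0],1.5],
    [[-2.2,0,-0.1],[0,0,0],1.5],
    [[-2.1,0,0.7],[0,0,0],1.5],
    [[-1.8,0,1.4],[0,0,0],1.5]
  ]
}}

```text
t: 24.2
eef_pos: [481.1, 9.9, 130.5]
tcp_rot: [-1.569, -0.022, -0.395]
ft_force: [6.1, -7.7, -6.9]
opening: 0.246
```

```bash
python3 wind.py 10 128
```

```text
t 24.2 phi -159.6 r 60.7 z 130.5 rot [-1.569 -0.022 -0.395] F [ 6.1 -7.7 -6.9] M [-1.84 -1.02 -0.05] op 0.246
Ftan (resist) 9.3 tau1 1.56
[-0.64, 0.24, 0.93], [-0.53, -0.01, 0.99], [-0.35, -0.01, 1.06], [-0.16, -0.0, 1.11], [0.04, 0.0, 1.12]
[0.23, 0.01, 1.09], [0.42, 0.01, 1.04], [0.59, 0.02, 0.95], [0.75, 0.02, 0.83], [0.88, 0.02, 0.69], 
turn [-0.12 -0.15  1.27]
```

Request:
{"api": "apply_moves", "payload": {
  "increments": [
    [[-0.6,0.2,1.0],[0,0,1.2],1.5],
    [[-0.5,0,1.0],[0,0,0],1.5],
    [[-0.3,0,1.1],[0,0,0],1.5],
    [[-0.2,0,1.1],[0,0,0],1.5],
    [[0.1,0,1.1],[0,0,0],1.5]
  ]
}}

```text
t: 24.82
eef_pos: [484.6, 61.0, 129.8]
tcp_rot: [-1.579, -0.0, -0.391]
ft_force: [-4.4, -9.4, 0.5]
opening: 0.247
```

```bash
python3 wind.py 10 128
```

```text
t 24.825 phi 150.7 r 61.2 z 129.8 rot [-1.579 -0.    -0.391] F [-4.4 -9.4  0.5] M [-2.01  0.86  0.02] op 0.247
Ftan (resist) 10.4 tau1 3.07
[0.35, 0.17, 1.08], [0.42, -0.01, 1.04], [0.59, -0.01, 0.95], [0.75, -0.01, 0.83], [0.88, -0.01, 0.69]
[0.99, -0.0, 0.53], [1.06, -0.0, 0.35], [1.11, -0.0, 0.16], [1.12, 0.0, -0.04], [1.09, 0.0, -0.23], 
turn [0.48 0.08 0.01]
```

Request:
{"api": "apply_moves", "payload": {
  "increments": [
    [[0.3,0.1,0.7],[0.4,0,0],1.5],
    [[0.3,0,0.65],[0,0,0],1.5],
    [[0.35,0,0.6],[0,0,0],1.5],
    [[0.4,0,0.6],[0,0,0],1.5],
    [[0.45,0,0.55],[0,0,0],1.5]
  ]
}}

```text
t: 25.45
eef_pos: [503.6, 81.6, 129.5]
tcp_rot: [-1.585, 0.018, -0.388]
ft_force: [-10.9, -3.3, 8.8]
opening: 0.249
```

```bash
python3 wind.py 6 129
```

```text
t 25.45 phi 124.2 r 61.2 z 129.5 rot [-1.585  0.018 -0.388] F [-10.9  -3.3   8.8] M [-0.9   1.91 -0.05] op 0.249
Ftan (resist) 10.8 tau1 0.35
[0.5, 0.04, 0.47], [0.45, -0.02, 0.49], [0.5, -0.02, 0.44], [0.55, -0.02, 0.39], [0.59, -0.02, 0.33]
[0.62, -0.02, 0.27], [0.64, -0.01, 0.2], [0.66, -0.01, 0.13], [0.67, -0.01, 0.06], [0.67, -0.01, -0.01], 
turn [ 0.81  0.26 -1.06]
```

Request:
{"api": "apply_moves", "payload": {
  "increments": [
    [[0.5,0,0.5],[0.8,0.2,-1.0],1.5],
    [[0.5,0,0.5],[0,0,0],1.5],
    [[0.55,0,0.45],[0,0,0],1.5],
    [[0.6,0,0.4],[0,0,0],1.5],
    [[0.6,0,0.35],[0,0,0],1.5]
  ]
}}

```text
t: 26.08
eef_pos: [526.2, 91.0, 129.4]
tcp_rot: [-1.584, 0.024, -0.39]
ft_force: [-12.0, 0.8, 11.3]
opening: 0.245
```

```bash
python3 wind.py 6 129
```

```text
t 26.075 phi 101.1 r 61.1 z 129.4 rot [-1.584  0.024 -0.39 ] F [-12.    0.8  11.3] M [-0.17  2.35  0.  ] op 0.245
Ftan (resist) 11.6 tau1 -1.62
[0.64, 0.02, 0.25], [0.61, -0.02, 0.28], [0.64, -0.02, 0.21], [0.66, -0.02, 0.14], [0.67, -0.02, 0.07]
[0.67, -0.02, 0.0], [0.67, -0.02, -0.07], [0.66, -0.01, -0.14], [0.64, -0.01, -0.2], [0.62, -0.01, -0.27], 
turn [ 0.74  0.19 -1.38]
```

```bash
cat > blk.py <<'E'
from h import *
e=np.array([np.cos(np.radians(75.5)),np.sin(np.radians(75.5))]); n=np.array([-e[1],e[0]])
def blk(im,p,W,K,s):
    # orange disc on block top (z=70) and white top
    hs=cv2.cvtColor(im,cv2.COLOR_RGB2HSV)
    c=np.array([538,31])+e*(s-23); u=proj([c[0],c[1],70],p,W,K)[0]
    x0,y0=(u-45).astype(int); x0=max(x0,0); y0=max(y0,0)
    h=cv2.resize(hs[y0:y0+90,x0:x0+90],None,fx=6,fy=6,interpolation=cv2.INTER_CUBIC)
    m=((h[...,1]>70)&((h[...,0]<20)|(h[...,0]>170))&(h[...,2]>150)).astype(np.uint8)
    ks=cv2.findContours(m,cv2.RETR_EXTERNAL,cv2.CHAIN_APPROX_NONE)[0]
    k=min([q for q in ks if cv2.contourArea(q)>3000],key=lambda q:np.hypot(*(q[:,0].mean(0)-(u-[x0,y0])*6)))
    P=np.array([unproj([(a[0]+.5)/6-.5+x0,(a[1]+.5)/6-.5+y0],70,p,W,K)[:2] for a in k[:,0]])-[538,31]
    c,d,_=cv2.fitEllipse(np.float32(P@np.c_[e,n])); return np.round(c,2),np.round(d,1)
if __name__=='__main__':
    D=np.load('w11.npz'); im=cv2.cvtColor(cv2.imread('pics/w11.png'),cv2.COLOR_BGR2RGB)
    print('w11',blk(im,{'distortion':D['d']},D['W'],D['K'],190.3))
    for c in ['wrist','wrist','scene','top']:
        p,W,K=shot(c)
        try: print(c,blk(p['img'],p,W,K,201))
        except Exception as x: print(c,x)
    p,W,K=shot('wrist','w12.png'); print([mark(p,W,q) for q in ('jaw_face','block')])
    im=cv2.cvtColor(cv2.imread('pics/scene0.png'),cv2.COLOR_BGR2RGB); p,W,K=shot('scene','s12.png'); print('scene0',blk(im,p,W,K,177)); im=cv2.cvtColor(cv2.imread('pics/s10.png'),cv2.COLOR_BGR2RGB); print('scene10',blk(im,p,W,K,190))
    print(readout.state()['ft_force'])
E
python3 blk.py
```

```text
w11 (array([168.17,   1.81]), array([24.5, 24.7]))
wrist (array([177.89,   1.72]), array([24.6, 24.7]))
wrist (array([177.89,   1.71]), array([24.5, 24.7]))
scene min() iterable argument is empty
top min() iterable argument is empty
[[([575.9, 184.3, 53.1], 0.88)], [([575.3, 203.3, 27.8], 0.78)]]Traceback (most recent call last):
  File "blk.py", line 22, in <module>
    im=cv2.cvtColor(cv2.imread('pics/scene0.png'),cv2.COLOR_BGR2RGB); p,W,K=shot('scene','s12.png'); print('scene0',blk(im,p,W,K,177)); im=cv2.cvtColor(cv2.imread('pics/s10.png'),cv2.COLOR_BGR2RGB); print('scene10',blk(im,p,W,K,190))
                                                                                                                    ~~~^^^^^^^^^^^^^^
  File "blk.py", line 11, in blk
    k=min([q for q in ks if cv2.contourArea(q)>3000],key=lambda q:np.hypot(*(q[:,0].mean(0)-(u-[x0,y0])*6)))
ValueError: min() iterable argument is empty
```

Request:
{"api": "apply_moves", "payload": {
  "increments": [
    [[0.65,0,0.3],[0.7,0.1,-1.3],1.5],
    [[0.65,0,0.25],[0,0,0],1.5],
    [[0.65,0,0.2],[0,0,0],1.5],
    [[0.65,0,0.15],[0,0,0],1.5],
    [[0.65,0,0.1],[0,0,0],1.5]
  ]
}}

```text
t: 27.1
eef_pos: [547.9, 91.0, 129.6]
tcp_rot: [-1.579, 0.027, -0.391]
ft_force: [-11.6, 7.7, 9.2]
opening: 0.245
```

```bash
python3 wind.py 6 129; python3 - <<'E'
from blk import *
for i in range(2):
    p,W,K=shot('wrist','w13.png'); print(blk(p['img'],p,W,K,201))
E
python3 wind.py 6 129|head -2
```

```text
t 27.1 phi 80.7 r 60.8 z 129.6 rot [-1.579  0.027 -0.391] F [-11.6   7.7   9.2] M [ 1.23  2.34 -0.06] op 0.245
Ftan (resist) 12.7 tau1 -5.23
[0.68, 0.04, 0.04], [0.67, -0.02, 0.05], [0.67, -0.02, -0.02], [0.67, -0.02, -0.09], [0.65, -0.02, -0.16]
[0.63, -0.02, -0.23], [0.6, -0.01, -0.29], [0.57, -0.01, -0.36], [0.53, -0.01, -0.41], [0.48, -0.01, -0.47], 
turn [ 0.45  0.12 -1.57]
(array([177.94,   1.75]), array([24.6, 24.7]))
(array([177.91,   1.74]), array([24.6, 24.8]))
t 27.2 phi 80.2 r 60.8 z 129.6 rot [-1.578  0.027 -0.391] F [-10.6   7.6   9.4] M [ 1.14  2.06 -0.02] op 0.246
Ftan (resist) 11.7 tau1 -5.13
```

The block stopped at 177.9 mm while the crank turned another 20°, and force is rising (12.7 N). The bite was at about 1283–1303°. Another ~28° lands at roughly 1/5 turn past it.

Request:
{"api": "apply_moves", "payload": {
  "increments": [
    [[0.8,0,0.0],[0.4,0.1,-1.5],1.5],
    [[0.8,0,-0.05],[0,0,0],1.5],
    [[0.8,0,-0.15],[0,0,0],1.5],
    [[0.75,0,-0.25],[0,0,0],1.5],
    [[0.75,0,-0.3],[0,0,0],1.5]
  ]
}}

```text
t: 27.82
eef_pos: [573.3, 79.7, 130.2]
tcp_rot: [-1.563, 0.022, -0.394]
ft_force: [-5.6, 18.4, 3.8]
opening: 0.25
```

```bash
python3 wind.py 6 129; python3 - <<'E'
from blk import *
p,W,K=shot('wrist','w14.png'); print(blk(p['img'],p,W,K,201))
E
```

```text
t 27.825 phi 54.1 r 60.1 z 130.2 rot [-1.563  0.022 -0.394] F [-5.6 18.4  3.8] M [ 3.49  1.02 -0.05] op 0.25
Ftan (resist) 15.3 tau1 -10.41
[0.64, 0.1, -0.2], [0.62, -0.02, -0.25], [0.59, -0.02, -0.32], [0.56, -0.02, -0.38], [0.51, -0.01, -0.43]
[0.46, -0.01, -0.49], [0.41, -0.01, -0.53], [0.35, -0.01, -0.57], [0.29, -0.01, -0.61], [0.23, -0.01, -0.63], 
turn [-0.44 -0.1  -1.28]
(array([177.92,   1.77]), array([24.5, 24.7]))
```

Total is 1364°. Force is 15.3 N against 10.6 N idle, so about 67° past the bite. Letting go.

Request:
{"api": "apply_moves", "payload": {
  "increments": [
    [[0,0,0],[0,0,0],1.5],
    [[0,0,0],[0,0,0],5],
    [[0,0,0],[0,0,0],5],
    [[0,0,0],[0,0,0],5],
    [[0,0,0],[0,0,0],5]
  ]
}}

```text
t: 28.5
eef_pos: [573.2, 80.3, 130.1]
tcp_rot: [-1.563, 0.024, -0.394]
ft_force: [-0.1, -0.3, -0.1]
opening: 0.521
```

```bash
python3 wind.py 6 129|head -2
```

```text
t 28.5 phi 54.5 r 60.6 z 130.1 rot [-1.563  0.024 -0.394] F [-0.1 -0.3 -0.1] M [-0.05 -0.   -0.01] op 0.521
Ftan (resist) -0.1 tau1 0.05
```

Free of the knob. Going straight up, then forward for a check.

Request:
{"api": "apply_moves", "payload": {
  "increments": [
    [[0,-2,0],[0,0,-1.3],5],
    [[0,-4,0],[0,0,0],5],
    [[0,-4,0],[0,0,0],5],
    [[2,-1,-1],[0,0,0],5],
    [[0,0,0],[0,0,0],5]
  ]
}}

```text
t: 29.12
eef_pos: [588.0, 61.9, 249.3]
tcp_rot: [-1.562, -0.007, -0.395]
ft_force: [0.2, 0.5, -0.9]
opening: 0.526
```

```bash
python3 - <<'E'
from blk import *
s,T=tool(); print(s['t'],s['eef_pos'].round(1),s['ft_force'].round(1))
p,W,K=shot('wrist','w15.png'); print(blk(p['img'],p,W,K,201),[(q,mark(p,W,q)) for q in ('crank_hub','crank_knob','crank','jaw_face','block')])
im=p['img']; u=proj([538,31,128],p,W,K)[0]; print('hub px',u)
x0,y0=(u-35).astype(int); c=cv2.resize(im[y0:y0+70,x0:x0+70],None,fx=6,fy=6,interpolation=cv2.INTER_CUBIC); h=cv2.cvtColor(c,cv2.COLOR_RGB2HSV)
m=((h[...,1]<60)&(h[...,2]<125)).astype(np.uint8); m=cv2.morphologyEx(m,cv2.MORPH_OPEN,np.ones((41,41)))
k=max(cv2.findContours(m,0,1)[0],key=cv2.contourArea)
P=np.float32([unproj([(a[0]+.5)/6-.5+x0,(a[1]+.5)/6-.5+y0],128,p,W,K)[:2] for a in k[:,0]]); print('hub top rect @z128',cv2.minAreaRect(P))
p,W,K=shot('scene'); print([(q,mark(p,W,q)) for q in ('crank_hub','crank_knob','jaw_face','block','bush','bearing','oil')])
E
```

```text
29.125 [588.   61.9 249.3] [ 0.2  0.5 -0.9]
(array([177.98,   1.92]), array([24.7, 25. ])) [('crank_hub', [([537.8, 29.3, 112.6], 0.72)]), ('crank_knob', [([570.1, 87.3, 131.5], 0.73)]), ('crank', [([535.0, 32.0, 88.6], 0.72)]), ('jaw_face', [([580.1, 184.4, 53.5], 0.67)]), ('block', [([574.1, 205.4, 27.7], 0.72)])]
hub px [198.27467037 149.24956732]
hub top rect @z128 ((536.0792846679688, 33.801597595214844), (37.7503547668457, 41.7198600769043), 59.1806640625)
[('crank_hub', [([540.3, 33.3, 105.8], 0.94)]), ('crank_knob', [([565.8, 85.4, 131.2], 0.48)]), ('jaw_face', [([573.3, 182.4, 47.1], 0.56)]), ('block', [([564.7, 82.9, 133.8], 0.71)]), ('bush', [([451.6, -191.8, 3.5], 0.64)]), ('bearing', [([744.2, -197.3, -4.3], 0.69)]), ('oil', [([602.4, -479.5, 3.4], 0.73)])]
```

```bash
python3 -c "
from h import *
print(env.job_done())"
```

```text
the job is handed in; nothing more can be done
None
```

The crank is on the square shaft, the block is wound up against the stop and clamped, and the job is handed in. It took about 29 s of the 72 s allowed. Handing in reports no verdict, and I have no direct reading of the clamp force.

- **Fit:** I set the crank down on the square at -22.5°. It stopped with the underside at about 88 mm, which is the collar's height.
- **Winding:** I wound it about 1364° clockwise by the knob. The tangential force stayed near 10.6 N until the bite.
- **Bite:** The block stopped moving while the crank kept turning. The block's position put the bite at about 1283°, and the force rise put it at about 1297°. These differ by about 14°.
- **Nip-up:** I stopped at 15.3 N on the knob, roughly 67–80° past the bite. Both ends of that range are inside the 30–120° window.

**Checks after letting go:**
- The force on the tool was about zero and the gripper was clear, 119 mm above the grip height.
- The block had not moved (177.9–178.0 mm along the fixture).
- The networks placed the hub on the shaft axis to within about 3 mm, at 106–113 mm height (108 expected).
- The bush, bearing and oil bottle were within about 7 mm of their first readings. I did not check the spanner, carton, tin or bin again.

**What disagreed:**
- The last outline fit of the hub came out oversized (38 x 42 mm), about 3 mm off the axis, probably because it included a side face, so I ignored it.
- My early gap estimate of 43–45 mm was slightly long. The bite came at about 43 mm.
- In the final scene picture the network mistook the knob for the block.

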